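Pin a mill's feed gate into line and pack the gap

TASK

The feed gate on the bench grain mill has crept out of line with the bed: take the taper pin from its wooden stand and drive it down through the gate's hole into the bed's hole until its collar sits flush on the gate, which pulls the gate into line. With the pin left in, find the one spacer block that fills the gap now open between the gate's upturned end and the stop (the thickest that goes in) and stand it upright in the gap, centred and fully down on the bed. Let go of everything and leave the tins, jar, spoon and brush where they are.

Things in the scene. Friction and masses are not known exactly. Their poses are not given: they have to be found in the camera images.
- mill: fixed bench grain mill. Origin on the bench. Its y axis is the line along which the gate slides; z up. Dark steel bed, x -45 to 45, y -110 to 130 mm, top face 60 mm above the bench; white housing, 112 mm tall, x -65 to 65, y 155 to 285 mm, and a motor on to y 355 mm. Gate and stop lie on the bed; the gap between them crosses the bed at about y = -10 mm and is centred on x = 0.
- bed_hole (a point): centre of the bed's hole at the bed's top face (60 mm up; at x 0, y 68 mm of the mill). 17 mm across, 52 mm deep, upright.
- gate_hole (a point): centre of the gate's hole at the gate's top face. Gate: steel plate 70 mm wide (mill x), 105 mm long (y), 12 mm thick, on the bed (top face 72 mm above the bench); hole 17 mm across, right through, shifted 4 to 7 mm at the start from the bed's hole along the mill's -y, towards the stop. In line when straight above bed_hole.
- gate (a joint): travel of the gate along the mill's +y in m: 0 = its hole is in line with the bed's, negative = shifted towards the stop. Stiff slide, about 4 N of friction, travel -0.010 to 0.006.
- gate_face (a point): centre of the outer face of the gate's upturned end, 10 mm above the bed: a lug 30 mm wide (mill x), 10 mm thick (mill y), rising 20 mm above the bed. This face looks along the mill's -y to the stop. Below it the gate's plate is flush with this face over its 70 mm width, 12 mm high.
- stop_face (a point): centre of the stop's face, 10 mm above the bed, that looks along the mill's +y. Fixed steel block 30 mm wide (mill x), 25 mm (y), 20 mm tall (25 with bolt head), bolted in one of three places: with the gate in line the gap gate_face to stop_face is 15, 20 or 25 mm (within 1 mm, as the pin is a little loose in the holes), about 3 mm more than the spacer that fills it.
- pin_grip (a point): middle of the upright taper pin's handle (18 mm across, from 24 mm below to 20 mm above this point; z up). Below the handle: collar 30 mm across, 6 mm thick; shank 16 mm across, 22 mm long; taper 25 mm long down to a 5 mm tip, 77 mm below this point. Starts in a fixed wooden stand 60 x 60 x 56 mm, collar resting on its top, shank loose in a 21 mm hole. About 160 g.
- pin_collar (a point): centre of the underside of the taper pin's collar, on the pin's axis, 30 mm below pin_grip. At 72 mm above the bench when the pin is home in the gate.
- spacer_12_mid (a point): centre (30 mm above its underside) of a plain aluminium spacer block that stands upright on the bench: 40 mm wide (its x), 12 mm thick (its y), 60 mm tall (z). The three spacers (12, 17 and 22 mm thick) look alike but for thickness and their places are swapped about.
- spacer_17_mid (a point): centre (30 mm above its underside) of a plain aluminium spacer block that stands upright on the bench: 40 mm wide (its x), 17 mm thick (its y), 60 mm tall (z). The three spacers (12, 17 and 22 mm thick) look alike but for thickness and their places are swapped about.
- spacer_22_mid (a point): centre (30 mm above its underside) of a plain aluminium spacer block that stands upright on the bench: 40 mm wide (its x), 22 mm thick (its y), 60 mm tall (z). The three spacers (12, 17 and 22 mm thick) look alike but for thickness and their places are swapped about.
- spacer_12: the 12 mm thick spacer block itself; origin at the centre of its underside
- spacer_17: the 17 mm thick spacer block itself; origin at the centre of its underside
- spacer_22: the 22 mm thick spacer block itself; origin at the centre of its underside
- tin_a: bystander, to be left alone: small lidded aluminium sample tin, 55 mm across, 50 mm tall
- tin_b: bystander, to be left alone: larger lidded aluminium sample tin, 63 mm across, 60 mm tall
- tin_c: bystander, to be left alone: small lidded aluminium sample tin, 55 mm across, 50 mm tall
- jar: bystander, to be left alone: amber glass jar with black cap, 66 mm across, 90 mm tall
- scoop: bystander, to be left alone: steel sampling spoon lying flat
- brush: bystander, to be left alone: small brush lying flat
- pin: the taper pin itself; origin at the centre of its collar's underside
Things that resemble listed ones, but are neither listed nor needed, are in the scene too. What is shaped like the spacer_22 but yellow is not meant.

How it is judged:
By the outcome, as a careful person would: the job done as asked, in the order asked, and still so for the second after the job is handed in, with the robot touching nothing.
It also fails if it takes over 56 s, if anything falls off the work surface, if the arm or the gripper's body presses on something with over 40 N, if the wrist force passes 120 N, or if a joint passes its speed limit or range.

ROBOT

A 6-joint arm with a two-finger parallel gripper is mounted at the origin on the work surface. World frame = base frame: x ahead of the robot, y to its left, z up, the work surface at z = 0. Lengths are in m, angles in rad, forces in N, time in s.
With the tool pointing down it reaches from about 0.325 to 0.85 m from the base axis. Payload 4.4 kg.
Tool frame: the origin (TCP) lies on the centre line of the jaws, within the pads' length; the fingertips stand 25 mm ahead of it and the grasp point (between the pads) lies 6 mm ahead of it; z points along the fingers, y is the direction in which the jaws open and shut (so a half turn about z gives the same grasp; the last joint's range is limited). The gripper opens to 94 mm and grips with 3 to 60 N. Pads are 16 mm wide; open, the fingers measure 119 mm over their backs; the gripper's body (75 mm by 177 mm) begins 78 mm behind the grasp point.
Start: joints at [-1.258, 0.207, 1.542, -0, 1.393, -0.15], TCP at [0.257, -0.515, 0.23] pointing down, gripper open.
Joint ranges: [-2.73, 2.73], [-0.86, 2.22], [0.23, 2.46], [-1.11, 4.25], [0.08, 2.63], [-2.82, 2.82]. Speed limits (rad/s): [2.79, 2.79, 3.14, 3.14, 3.14, 3.14].

INTERFACE

Orientations are given as a unit quaternion [x, y, z, w].
In Python, from workcell import bot gives the robot as it stands. The module is installed in compiled form; this text tells all that it offers.
- The arm moves only by the shell command python3 -m creep 'ROWS' [FORCE]. ROWS is JSON, a list that holds one entry, the list of rows, each a list of 7 numbers: the turn, a rotation vector about the world's x, y, z in degrees, then the shift along the world's x, y, z in cm, then the closure in counts, from 0 (fully open) to 255 (shut). In form: [[[rx, ry, rz, dx, dy, dz, grip], ...]]. A call has exactly 10 rows; each row is the pose to reach, as a shift and turn from the pose commanded when the call began; what a row does not reach only later rows make up. A row lasts 1/10 s, in which the tool goes at most 50 mm and 8.59 degrees, less where a joint would pass 70% of its speed; a pose out of reach is approached as far as the arm can. A call with a gripper value outside its range is refused whole. The fingers move at their own pace and stop on an object; FORCE is the grip in N (left out, the last holds). Time passes only in rows, so rows that repeat a pose let the fingers close, or fill a call up. It gives the time, the measured TCP pose, the force and the opening at its end, in the units of the state.
- bot.observe(): the state, without advancing time (a new reading comes with each control period).
- bot.capture(name): name is "scene" or "top" or "wrist"; returns a dict with "pixels" (400x640x3 uint8, red, green, blue), "z_map" (400x640 float32, m along the optical axis (not along the pixel's ray), 0 where there is no reading), "vfov" (degrees; the focal length in pixels is half the picture's height over the tangent of half this angle, whatever the lens; pixels are square), "cx", "cy" (the principal point, pixels), "R" (3x3) and "t" (3): a world point X has camera coordinates R X + t. Camera axes: x right, y down, z forward; pixel columns grow to the right and rows downward; lengths in m; the calibration is good to about 2 mm. A picture is of the moment at which its call begins.
- bot.job_done(): hands the job in, once; it reports no verdict.
Trained networks look in the newest picture that a camera, given by its name, has taken for a name from the list of things; names that differ only in an ending like _2 or _b are one class to them, and where a whole thing is asked for, a point or a joint stands for the part that bears it (a point fixed in the world has none). Each returns a list of dicts, best first, with "score" (0 to 1); they miss things now and then, are a little off and sometimes report something else, mostly with a low value. They report only what shows in the picture. A call takes as long as a camera call. They do not tell look-alikes from the thing itself.
- bot.look_for(camera, label): "point" ([x, y, z] in m, in world coordinates, good to about 4 mm: the middle of the surface that is visible of it).
The state is a dict: "clock": time; "joint_positions": joint angles; "qvel": joint speeds; "joint_torque": joint torques, N m; "tcp_pos": TCP position; "tcp_rot": TCP orientation; "contact_force": force on the tool from outside, world axes, zero at the start; "wrist_torque": the same for the moment, N m; "grip_width": finger opening in m.
Only numpy, scipy, OpenCV 4.12 (cv2) and the standard library are available. Lean on these libraries where they do the work, as an engineer would, in place of code of your own. Each camera call takes 0.05 s, during which the arm holds its last target.

## Working session

There is one attempt and no reset: what is moved stays moved. The work goes in short steps, Python scripts to look and compute and a shell command to move; the robot and the scene stay as the last step left them, time stands still between calls to the robot, and variables do not carry over. Pictures are saved under pics/ and viewed, and the job is handed in when it is done.

```bash
mkdir -p pics; ls; python3 - <<'E'
from workcell import bot
import cv2, numpy as np
print(bot.observe())
for c in ("scene","top"):
    d=bot.capture(c); cv2.imwrite(f"pics/{c}0.png",d["pixels"][:,:,::-1]); np.savez(f"{c}0.npz",**d)
    print(c,d["vfov"],d["cx"],d["cy"],d["R"],d["t"])
    for l in ["mill","gate_hole","gate_face","stop_face","pin_grip","pin_collar","spacer_12","spacer_17","spacer_22","gate"]:
        try:
            r=bot.look_for(c,l); print(l,[(round(q["score"],2),np.round(q["point"],3).tolist()) for q in r[:4]])
        except Exception as e: print(l,e)
E
```

```text
pics
{'clock': 0.0, 'joint_positions': array([-1.25849478e+00,  2.07392671e-01,  1.54292728e+00, -4.20930332e-05,
        1.39350671e+00, -1.50533022e-01]), 'qvel': array([ 0.00065751,  0.00075193, -0.00011044,  0.00017072,  0.00076915,
        0.00190127]), 'joint_torque': array([-3.71687393e-04, -3.70879984e+01, -2.81416154e+01,  6.99151936e-02,
        3.63482384e-02, -1.86129450e-04]), 'tcp_pos': array([ 0.25645866, -0.51380562,  0.22931893]), 'tcp_rot': array([ 9.73340844e-01,  2.29360750e-01, -1.10894511e-04, -1.11168113e-03]), 'contact_force': array([0.13311555, 0.33320983, 0.16338291]), 'wrist_torque': array([-0.03536409,  0.0140288 ,  0.03019153]), 'grip_width': 0.09404152756239179}
scene 43.96891814061219 305.2452831991504 195.85298681394818 [[ 0.86875809  0.49487535  0.01891468]
 [ 0.34092405 -0.56991965 -0.74763787]
 [-0.3592077   0.65596492 -0.66383722]] [-0.44868878 -0.10827484  1.76771853]
mill [(0.74, [0.531, 0.263, 0.063])]
gate_hole [(0.93, [0.513, 0.199, 0.072]), (0.16, [0.712, -0.245, 0.055])]
gate_face [(0.48, [0.531, -0.165, 0.074])]
stop_face [(0.51, [0.506, 0.
[... 854 characters left out ...]
.314, 0.073]), (0.74, [0.721, 0.052, 0.093])]
gate_hole []
gate_face [(0.77, [0.507, 0.202, 0.073]), (0.56, [0.525, -0.167, 0.079])]
stop_face [(0.59, [0.504, 0.13, 0.08])]
pin_grip [(0.49, [0.527, -0.162, 0.075])]
pin_collar [(0.46, [0.525, -0.161, 0.074])]
spacer_12 [(0.71, [0.494, -0.39, 0.06]), (0.68, [0.604, -0.303, 0.054]), (0.46, [0.393, -0.323, 0.06]), (0.19, [0.796, -0.07, 0.013])]
spacer_17 [(0.71, [0.494, -0.39, 0.06]), (0.68, [0.604, -0.303, 0.054]), (0.46, [0.393, -0.323, 0.06]), (0.19, [0.796, -0.07, 0.013])]
spacer_22 [(0.71, [0.494, -0.39, 0.06]), (0.68, [0.604, -0.303, 0.054]), (0.46, [0.393, -0.323, 0.06]), (0.19, [0.796, -0.07, 0.013])]
gate [(0.87, [0.505, 0.198, 0.073])]
```

View pics/scene0.png

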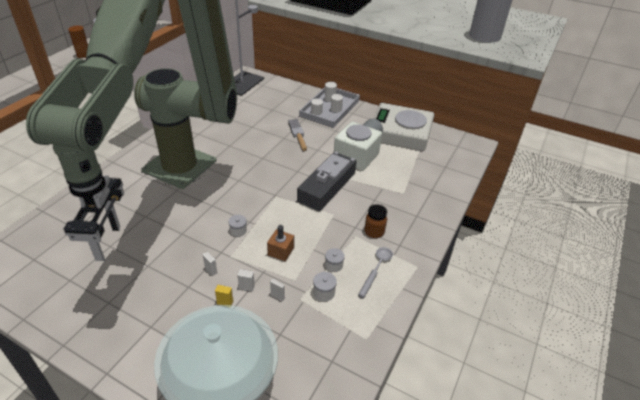

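View pics/top0.png

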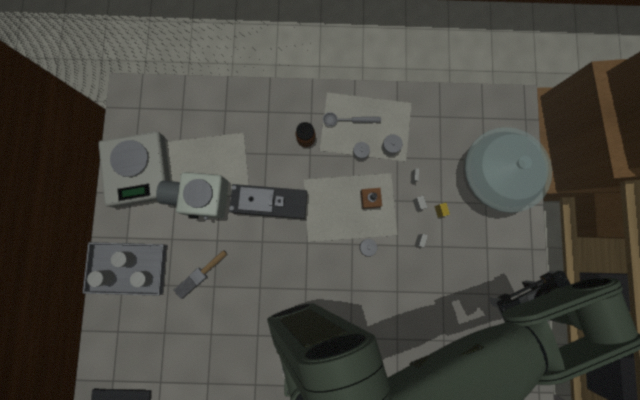

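The top view shows the mill at (240,200) with the bed pointing right, the pin stand at (371,198), the spacers at (416,175), (421,203) and (423,240), and the yellow decoy at (444,210). Next I'll measure from depth.

```bash
cat > h.py <<'E'
import numpy as np, cv2
def cloud(d):
    f=200/np.tan(np.radians(float(d["vfov"]))/2); z=d["z_map"]; v,u=np.indices(z.shape)
    P=np.stack([(u-d["cx"])/f*z,(v-d["cy"])/f*z,z],-1)
    W=(P-d["t"])@d["R"]; W[z<=0]=np.nan; return W
def rect(P):
    (c,s,a)=cv2.minAreaRect((P[:,:2]*1000).astype(np.float32)); return np.round(c,1),np.round(s,1),round(a,1)
def boxm(W,lo,hi): return np.all((W>lo)&(W<hi),-1)
E
python3 - <<'E'
from h import *
for c in("scene","top"):
    d=dict(np.load(c+"0.npz")); W=cloud(d)
    print(c)
    for n,lo,hi in [("bed",(.4,.0,.045),(.62,.30,.067)),("gatetop",(.4,.0,.067),(.62,.30,.076)),("up",(.4,.0,.076),(.62,.27,.12)),("housing",(.38,.2,.09),(.65,.5,.13)),
       ("stand",(.45,-.25,.045),(.6,-.08,.066)),("pin",(.45,-.25,.066),(.6,-.08,.2)),("pinH",(.45,-.25,.09),(.6,-.08,.2)),
       ("s1",(.55,-.36,.05),(.66,-.26,.075)),("s2",(.47,-.36,.05),(.55,-.28,.075)),("s3",(.36,-.37,.05),(.44,-.29,.075)),("yel",(.45,-.43,.05),(.53,-.365,.075))]:
        m=boxm(W,lo,hi); P=W[m]
        if len(P)>3: print(n,len(P),*rect(P),"zmed",np.median(P[:,2]).round(4),"zmax",P[:,2].max().round(4), np.median(P,0).round(3))
p=np.load("top0.npz")["pixels"]; q=np.load("scene0.npz")["pixels"]
a=cv2.resize(p[150:260,220:460],None,fx=3.3,fy=3.3,interpolation=cv2.INTER_CUBIC)
cv2.imwrite("pics/topc.png",a[:,:,::-1])
a=cv2.resize(q[140:310,190:370],None,fx=3.5,fy=3.5,interpolation=cv2.INTER_CUBIC)
cv2.imwrite("pics/scenec.png",a[:,:,::-1])
E
```

```text
scene
bed 905 [506.8 166.6] [249.8  94.8] 86.5 zmed 0.0615 zmax 0.067 [0.519 0.104 0.061]
gatetop 343 [505.4 165.2] [233.8  81.9] 85.7 zmed 0.0728 zmax 0.076 [0.513 0.198 0.073]
up 190 [508.1 180.4] [138.3  67.2] 85.6 zmed 0.0783 zmax 0.0907 [0.508 0.162 0.078]
housing 916 [520.1 403.1] [195.1 130.9] 87.5 zmed 0.1027 zmax 0.12 [0.527 0.359 0.103]
stand 345 [ 527.7 -165.8] [62.9 68.1] 7.4 zmed 0.0574 zmax 0.0659 [ 0.535 -0.176  0.057]
pin 87 [ 528.6 -166.3] [20.4 22.4] 48.3 zmed 0.0907 zmax 0.1143 [ 0.53  -0.171  0.091]
pinH 45 [ 527.4 -166.9] [14.8 19.3] 56.7 zmed 0.1052 zmax 0.1143 [ 0.53  -0.169  0.105]
s1 90 [ 606.4 -310.3] [13.6 41.6] 89.9 zmed 0.061 zmax 0.0664 [ 0.609 -0.312  0.061]
s2 132 [ 515.3 -327.3] [41.6 28. ] 14.0 zmed 0.0612 zmax 0.0689 [ 0.517 -0.328  0.061]
s3 101 [ 395.4 -329. ] [18.8 46.6] 73.8 zmed 0.0611 zmax 0.0669 [ 0.397 -0.331  0.061]
yel 151 [ 495.8 -398.2] [41.8 25.9] 13.2 zmed 0.061 zmax 0.0681 [ 0.497 -0.401  0.061]
top
bed 1317 [507.5 168.2] [240.6  91.3] 86.9 zmed 0.0613 zmax 0.067 [0.502 0.123 0.061]
gatetop 635 [505.5 198. ] [171.3  77.1] 87.1 zmed 0.0729 zmax 0.076 [0.508 0.206 0.073]
up 183 [507.2 187. ] [138.6  67.5] 86.9 zmed 0.0793 zmax 0.0917 [0.507 0.155 0.079]
housing 1947 [520.2 405.7] [188.8 130.2] 86.7 zmed 0.1024 zmax 0.1206 [0.518 0.379 0.102]
stand 321 [ 527.9 -163.4] [60.5 60.6] 6.5 zmed 0.0569 zmax 0.0658 [ 0.525 -0.161  0.057]
pin 41 [ 524.  -162.8] [20.1 15.4] 5.6 zmed 0.1044 zmax 0.1114 [ 0.525 -0.161  0.104]
pinH 30 [ 526.6 -162.6] [15.1 15.3] 5.6 zmed 0.1059 zmax 0.1114 [ 0.527 -0.162  0.106]
s1 59 [ 607.3 -306.8] [13.  40.6] 86.3 zmed 0.0608 zmax 0.0652 [ 0.606 -0.305  0.061]
s2 97 [ 515.7 -322.5] [39.7 22.4] 18.0 zmed 0.0603 zmax 0.0671 [ 0.516 -0.321  0.06 ]
s3 79 [ 395.3 -325.4] [18.  39.7] 74.9 zmed 0.0602 zmax 0.065 [ 0.396 -0.325  0.06 ]
yel 96 [ 495.7 -394.3] [39.3 23.3] 15.7 zmed 0.0605 zmax 0.0644 [ 0.496 -0.393  0.06 ]
```

```bash
true
```

```text
(no output)
```

View pics/topc.png

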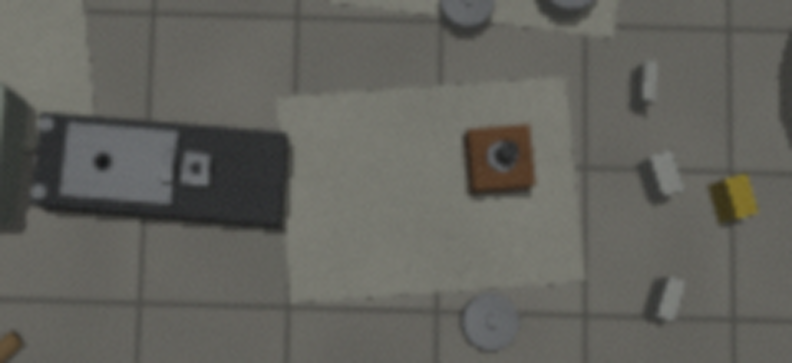

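View pics/scenec.png

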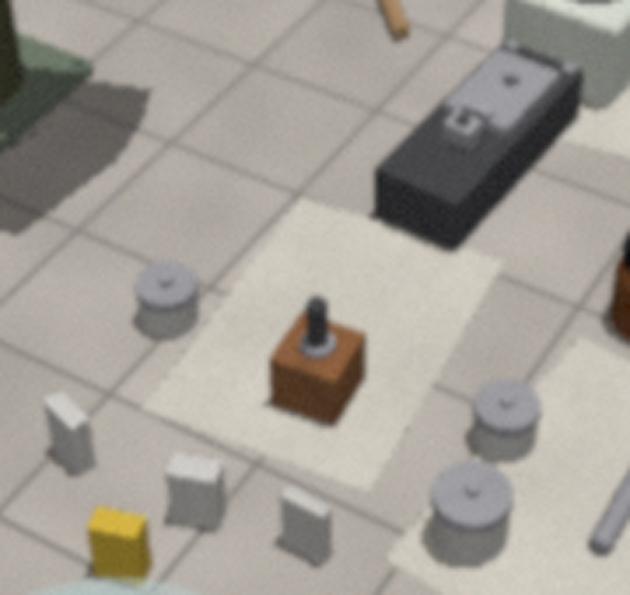

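```bash
python3 - <<'E'
from workcell import bot
from h import *
from scipy.spatial.transform import Rotation as R
d=bot.capture("wrist"); cv2.imwrite("pics/w0.png",d["pixels"][:,:,::-1])
o=bot.observe(); T=R.from_quat(o["tcp_rot"]).as_matrix(); print(T.round(3))
C=-d["R"].T@d["t"]; print("cam in tcp",(T.T@(C-o["tcp_pos"])).round(4)); print("cam axes in tcp",(T.T@d["R"].T).round(3),d["vfov"])
E
```

```text
[[ 0.895  0.446 -0.   ]
 [ 0.446 -0.895  0.   ]
 [ 0.    -0.    -1.   ]]
cam in tcp [ 0.0785 -0.0006 -0.1544]
cam axes in tcp [[-0.001 -0.963 -0.27 ]
 [ 1.    -0.001  0.001]
 [-0.001 -0.27   0.963]] 58.60563020088239
```

The side-lengths give s1 (0.607,-0.307) as 12 mm, s2 (0.516,-0.322) as 22 mm and s3 (0.395,-0.325) as 17 mm. The mill is yawed about -3.1° and the bed hole is near (0.511,0.225). I'll move above the pin.

```bash
python3 -m creep '[[[0,0,-2,1.5,2,0,0],[0,0,-6,4.5,5.8,0,0],[0,0,-10,7.5,9.8,0,0],[0,0,-14,10.5,13.7,0,0],[0,0,-18,13.5,17.6,0,0],[0,0,-22,16.7,21.7,0,0],[0,0,-26,19.9,25.9,0,0],[0,0,-28,23,30,0,0],[0,0,-29.6,26,33.8,0,0],[0,0,-29.6,27,35.1,0,0]]]'
python3 - <<'E'
from workcell import bot
from h import *
d=bot.capture("wrist"); cv2.imwrite("pics/w1.png",d["pixels"][:,:,::-1]); np.savez("w1.npz",**d)
for l in("pin_grip","pin_collar"): print(l,[(round(q["score"],2),np.round(q["point"],4).tolist()) for q in bot.look_for("wrist",l)[:3]])
W=cloud(d)
for n,lo,hi in [("stand",(.45,-.25,.045),(.6,-.08,.06)),("collar",(.45,-.25,.06),(.6,-.08,.068)),("pin",(.45,-.25,.07),(.6,-.08,.2)),("top",(.45,-.25,.103),(.6,-.08,.12))]:
    P=W[boxm(W,lo,hi)]; 
    if len(P)>5: print(n,len(P),*rect(P),P[:,2].max(),np.median(P,0).round(4))
o=bot.observe(); print(o["tcp_pos"],o["tcp_rot"],o["joint_positions"].round(2),o["clock"])
E
```

```text
clock: 2.15
tcp_pos: [0.5287, -0.16, 0.2307]
tcp_rot: [1.0, -0.025, 0.001, -0.0]
contact_force: [-1.1, -0.6, -0.1]
grip_width: 0.0945
pin_grip [(0.86, [0.5304, -0.1623, 0.0854]), (0.51, [0.675, -0.1346, 0.0421])]
pin_collar [(0.7, [0.5283, -0.1629, 0.0818])]
stand 3078 [ 526.2 -164.7] [60.5 60. ] 6.1 0.05995221503860138 [ 0.5329 -0.1646  0.0562]
collar 372 [ 529.1 -164.8] [29.1 24. ] 88.3 0.06793380738790751 [ 0.5326 -0.1646  0.0622]
pin 527 [ 526.9 -164.8] [17.4 16.9] 84.0 0.10797129595312265 [ 0.5299 -0.1647  0.1057]
top 359 [ 526.8 -164.8] [17.3 16.6] 84.0 0.10797129595312265 [ 0.5271 -0.1647  0.1062]
[ 0.52714241 -0.16247175  0.23037668] [ 9.99678164e-01 -2.53673685e-02 -1.84304453e-04  1.78414252e-04] [-0.46  0.16  1.6  -0.    1.38  1.17] 2.3
```

View pics/w1.png

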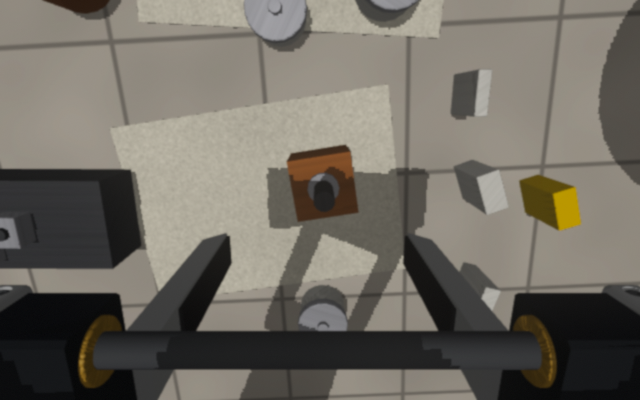

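```bash
python3 -m creep '[[[0,0,0,0,-0.1,-3,0],[0,0,0,0,-0.1,-7,0],[0,0,0,0,-0.1,-11,0],[0,0,0,0,-0.1,-13,0],[0,0,0,0,-0.1,-13.8,0],[0,0,0,0,-0.1,-13.8,255],[0,0,0,0,-0.1,-13.8,255],[0,0,0,0,-0.1,-13.8,255],[0,0,0,0,-0.1,-13.8,255],[0,0,0,0,-0.1,-13.8,255]]]' 55
```

```text
clock: 3.3
tcp_pos: [0.5274, -0.1648, 0.0936]
tcp_rot: [1.0, -0.027, 0.001, 0.0]
contact_force: [0.4, 0.1, -0.5]
grip_width: 0.0576
```

```bash
python3 -m creep '[[[0,0,0,0,0,0,255],[0,0,0,0,0,0,255],[0,0,0,0,0,0,255],[0,0,0,0,0,0,255],[0,0,0,0,0,0,255],[0,0,0,0,0,0,255],[0,0,0,0,0,0,255],[0,0,0,0,0,0.5,255],[0,0,0,0,0,1.5,255],[0,0,0,0,0,3,255]]]' 55
```

```text
clock: 4.3
tcp_pos: [0.526, -0.1641, 0.1225]
tcp_rot: [1.0, -0.027, -0.001, -0.0]
contact_force: [0.4, 0.2, -2.0]
grip_width: 0.0172
```

```bash
python3 -m creep '[[[0,0,0,0,0,4,255],[0,0,0,0,1,8,255],[0,0,0,-0.4,5,10.5,255],[0,0,0,-0.7,10,11.7,255],[0,0,0,-1,15,11.7,255],[0,0,0,-1.3,20,11.7,255],[0,0,0,-1.5,25,11.7,255],[0,0,0,-1.7,29,11.7,255],[0,0,0,-1.9,32,11.7,255],[0,0,0,-1.9,33,11.7,255]]]' 55
python3 - <<'E'
from workcell import bot
from h import *
bot.capture("scene");bot.capture("scene")
d=bot.capture("wrist"); cv2.imwrite("pics/w2.png",d["pixels"][:,:,::-1]); np.savez("w2.npz",**d)
for l in("pin_grip","pin_collar","gate_hole","gate_face","stop_face"): print(l,[(round(q["score"],2),np.round(q["point"],4).tolist()) for q in bot.look_for("wrist",l)[:3]])
o=bot.observe(); print(o["tcp_pos"],o["tcp_rot"],o["clock"])
E
```

```text
clock: 5.3
tcp_pos: [0.5073, 0.1684, 0.241]
tcp_rot: [1.0, -0.025, 0.001, -0.001]
contact_force: [0.4, 0.2, -1.1]
grip_width: 0.0173
pin_grip [(0.8, [0.5151, 0.1721, 0.2441]), (0.4, [0.5157, 0.2055, 0.0703]), (0.18, [0.5222, 0.3106, 0.0715])]
pin_collar [(0.57, [0.5116, 0.1699, 0.24])]
gate_hole [(0.85, [0.5099, 0.202, 0.0739])]
gate_face [(0.74, [0.5115, 0.2057, 0.0732])]
stop_face [(0.8, [0.5085, 0.1267, 0.078])]
[0.5079667  0.16411405 0.23950964] [ 9.99608968e-01 -2.79622679e-02 -7.07893042e-07  1.53414160e-04] 5.7
```

View pics/w2.png

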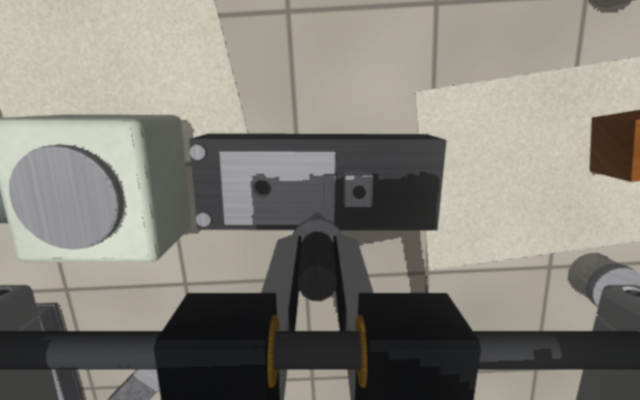

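The wrist view shows the gate hole at (262,188), the stop at (358,191), and the gate's near edge at column ~335. The held pin is at (318,250). I'll refine these.

```bash
python3 - <<'E'
from h import *
d=dict(np.load("w2.npz")); W=cloud(d)
p=d["pixels"]; a=cv2.resize(p[130:235,185:450],None,fx=3,fy=3,interpolation=cv2.INTER_CUBIC); cv2.imwrite("pics/w2c.png",a[:,:,::-1])
g=p[170:206,245:281].mean(-1).astype(int); print(g[::2,::2])
# rectified orthographic view at z=0.072 in mill frame
f=200/np.tan(np.radians(float(d["vfov"]))/2)
th=np.radians(86.9); yh=np.array([np.cos(th),np.sin(th)]); xh=np.array([yh[1],-yh[0]]); o=np.array([.507,.1575])
for z,n in((.072,"g"),(.08,"l"),(.06,"b")):
    ys,xs=np.meshgrid(np.arange(140,-120,-.5),np.arange(50,-50,-.5)) # rows x desc, cols y desc
    X=np.c_[(o+xs.reshape(-1,1)/1e3*xh+ys.reshape(-1,1)/1e3*yh),np.full(xs.size,z)]
    C=X@d["R"].T+d["t"]; u=(C[:,0]/C[:,2]*f+d["cx"]).reshape(xs.shape).astype(np.float32); v=(C[:,1]/C[:,2]*f+d["cy"]).reshape(xs.shape).astype(np.float32)
    im=cv2.remap(p,u,v,cv2.INTER_CUBIC); im=np.clip(im.astype(float)*1.6,0,255).astype(np.uint8); im=cv2.resize(im,None,fx=1.5,fy=1.5)
    cv2.imwrite(f"pics/r_{n}.png",im[:,:,::-1])
m=lambda lo,hi:rect(W[boxm(W,lo,hi)])
print("bed+gate",m((.4,.0,.055),(.62,.30,.076)))
P=W[boxm(W,(.4,.0,.05),(.62,.3,.1))]; q=(P[:,:2]-o)*1e3; X=q@xh;Y=q@yh
for lo,hi in((.055,.066),(.068,.075),(.076,.083),(.083,.09)):
    s=(P[:,2]>lo)&(P[:,2]<hi); print(lo,s.sum(),"x",np.percentile(X[s],[0,1,99,100]).round(1),"y",np.percentile(Y[s],[0,1,99,100]).round(1),np.median(P[s,2]))
# height profile along y at x in band
for xb in((-12,-6),(6,12)):
    s=(X>xb[0])&(X<xb[1])&(Y>-50)&(Y<30); i=np.argsort(Y[s]); print([(round(a,1),round(b*1000)) for a,b in zip(Y[s][i],P[s,2][i])][::6])
E
```

```text
[[159 159 159 159 158 158 159 158 159 158 158 159 158 159 158 159 159 159]
 [156 156 155 156 156 155 154 153 153 154 157 158 157 158 158 158 158 158]
 [156 156 156 154 153 135 101  98  98 107 150 157 157 157 157 157 157 157]
 [155 155 155 138 102  96  85  83  84  85 106 148 151 151 152 142 133 147]
 [160 160 159 152  95  86  85  83  83  83  87  99 100  99 100  92  86 133]
 [160 160 157 134  91  82  70  56  56  60  70  82  86  86  86  86  87 118]
 [156 156 149  93  81  60  38  36  37  39  41  58  78  85  85  85  85  85]
 [154 155 148  92  71  45  36  35  35  35  36  41  61  81  83  83  83  83]
 [157 157 150  93  66  42  36  36  36  35  35  39  47  76  84  84  84  84]
 [158 158 156 115  66  47  36  35  35  35  35  40  44  72  85  85  85  86]
 [154 154 155 118  69  56  41  36  36  36  37  40  44  73  83  83  84  84]
 [154 155 154 120  75  65  56  41  37  37  40  43  56  79  84  84  83  84]
 [155 156 155 122  81  72  65  60  56  51  54  62  75  84  84  84  84  84]
 [154 154 155 122  84  80  74  69  68  69  70  76  82  84  83  84  84  84]
 [153 153 153 142  91  82  82  81  80  80  81  83 
[... 4106 characters left out ...]
(2.9), 80), (np.float64(4.5), 72), (np.float64(5.4), 72), (np.float64(6.4), 72), (np.float64(7.3), 71), (np.float64(7.3), 74), (np.float64(8.2), 73), (np.float64(9.2), 73), (np.float64(10.1), 72), (np.float64(11.0), 72), (np.float64(11.9), 72), (np.float64(12.9), 72), (np.float64(13.8), 72), (np.float64(14.7), 72), (np.float64(15.6), 72), (np.float64(16.6), 71), (np.float64(17.5), 71), (np.float64(18.4), 72), (np.float64(19.3), 73), (np.float64(20.3), 72), (np.float64(21.2), 71), (np.float64(22.1), 72), (np.float64(23.0), 71), (np.float64(24.0), 72), (np.float64(24.8), 73), (np.float64(25.8), 72), (np.float64(26.7), 72), (np.float64(27.7), 72), (np.float64(28.6), 72), (np.float64(29.4), 73)]
```

View pics/r_g.png

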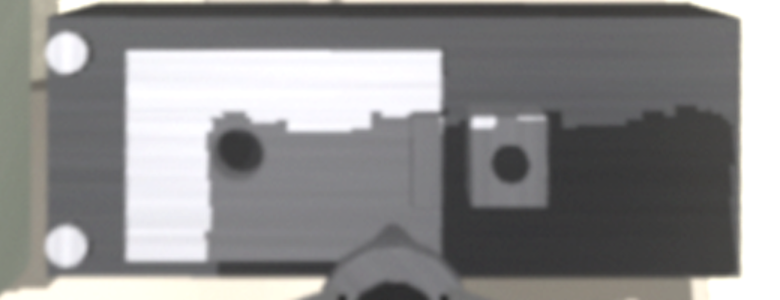

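View pics/w2c.png

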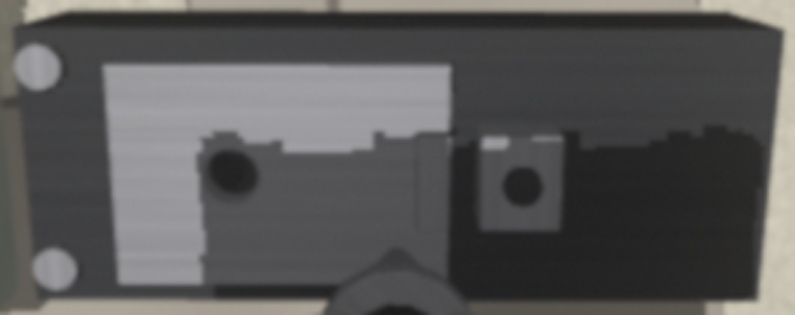

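```bash
python3 - <<'E'
from h import *
d=dict(np.load("w2.npz")); W=cloud(d)
p=d["pixels"]
f=200/np.tan(np.radians(float(d["vfov"]))/2)
o=np.array([508.0,164.1,239.5])/1e3
P=W[boxm(W,o-[.04,.03,.12],o+[.04,.03,.05])]; q=(P-o)*1000
for lo in range(-100,40,6):
    s=(q[:,2]>=lo)&(q[:,2]<lo+6)
    if s.sum()>5: print(lo,s.sum(),"x",np.percentile(q[s,0],[2,50,98]).round(1),"y",np.percentile(q[s,1],[2,50,98]).round(1))
th=np.radians(86.8); yh=np.array([np.cos(th),np.sin(th)]); xh=np.array([yh[1],-yh[0]]); o=np.array([.5054,.1667])-.01*yh
print("origin",o)
G={}
for z in(.072,.06,.08):
    ys,xs=np.meshgrid(np.arange(140,-120,-.5),np.arange(55,-55,-.5))
    X=np.c_[(o+xs.reshape(-1,1)/1e3*xh+ys.reshape(-1,1)/1e3*yh),np.full(xs.size,z)]
    C=X@d["R"].T+d["t"]; u=(C[:,0]/C[:,2]*f+d["cx"]).reshape(xs.shape).astype(np.float32); v=(C[:,1]/C[:,2]*f+d["cy"]).reshape(xs.shape).astype(np.float32)
    im=cv2.remap(p,u,v,cv2.INTER_CUBIC); G[z]=im
im=G[.072]
r=lambda x:int((55-x)*2); c=lambda y:int((140-y)*2)
cr=im[r(18):r(-18),c(82):c(40)]; a=np.clip(cv2.resize(cr,None,fx=8,fy=8,interpolation=cv2.INTER_NEAREST).astype(float)*2,0,255).astype(np.uint8)
for k in range(0,42,5): cv2.line(a,(k*16,0),(k*16,8),(255,0,0),1)
cv2.line(a,((82-60)*16,0),((82-60)*16,20),(0,255,0),1); cv2.line(a,(0,18*16),(20,18*16),(0,255,0),1)
cv2.imwrite("pics/hole.png",a[:,:,::-1])
gray=lambda z:G[z].mean(-1)
def edges(prof,ax):
    g=np.gradient(cv2.GaussianBlur(prof.reshape(-1,1),(1,5),0).ravel()); i=np.argsort(-abs(g))[:14]; return sorted([(float(ax[k]),round(float(g[k]),1)) for k in i])
ay=np.arange(140,-120,-.5)
print("bed y",edges(gray(.06)[r(38):r(30)].mean(0).astype(np.float32),ay))
print("gate y",edges(gray(.072)[r(30):r(20)].mean(0).astype(np.float32),ay))
print("lug/stop y",edges(gray(.08)[r(10):r(-10)].mean(0).astype(np.float32),ay))
E
```

```text
-70 12 x [3.6 4.8 5.9] y [-1.2  3.1  6.7]
-64 14 x [4.3 6.6 7.3] y [-1.7  2.7  6. ]
-58 10 x [6.3 7.2 7.8] y [-1.2  2.   4.7]
-40 12 x [ 6.1 10.5 14.2] y [-9.4 -1.  16.4]
-34 597 x [ 3.7 10.  14.4] y [-8.9  2.5 14. ]
-28 144 x [ 2.6  7.7 11.7] y [-8.6  2.6 13.6]
-22 289 x [ 2.3  8.  10. ] y [-13.9   2.3  19.1]
-16 344 x [ 2.9  8.2 10.2] y [-16.9   2.3  21.9]
-10 433 x [ 2.8  8.2 10.1] y [-17.1   2.8  22.2]
-4 444 x [ 3.2  8.1 10.2] y [-17.    2.4  22.3]
2 520 x [ 2.4  8.1 10.2] y [-17.    2.9  22.3]
8 681 x [-5.2  7.9 10.1] y [-17.    2.9  22.3]
14 1403 x [-7.3  2.6 10. ] y [-16.2   2.9  21.1]
20 477 x [-6.4  8.4 10.2] y [-17.6  11.5  22.9]
26 565 x [-6.1  8.3 10.3] y [-17.6  -5.2  22.7]
32 580 x [-4.2  8.4 10.3] y [-17.6  -5.2  22.8]
38 384 x [-2.6  8.3 10.2] y [-12.   11.3  17.1]
origin [0.50484178 0.15671559]
bed y [(-111.5, 10.4), (-111.0, 16.8), (-110.5, 21.9), (-110.0, 23.1), (-109.5, 19.3), (-109.0, 12.5), (-7.0, -8.6), (-6.5, -9.2), (115.0, -8.4), (115.5, -12.9), (116.0, -15.3), (116.5, -14.9), (117.0, -12.3), (117.5, -8.8)]
gate y [(-107.0, 12.5), (-106.5, 19.4), (-106.0, 23.8), (-105.5, 23.1), (-105.0, 17.5), (-7.0, -12.4), (-6.5, -16.8), (-6.0, -18.0), (-5.5, -15.6), (-5.0, -11.0), (98.5, 14.3), (99.0, 17.6), (99.5, 17.1), (100.0, 12.9)]
lug/stop y [(-104.0, 15.1), (-103.5, 21.9), (-103.0, 25.5), (-102.5, 23.8), (-102.0, 17.9), (-101.5, 11.3), (69.5, -12.1), (70.0, -14.2), (70.5, -13.8), (71.0, -10.9), (96.0, 10.8), (96.5, 15.1), (97.0, 16.9), (97.5, 15.2)]
```

View pics/hole.png

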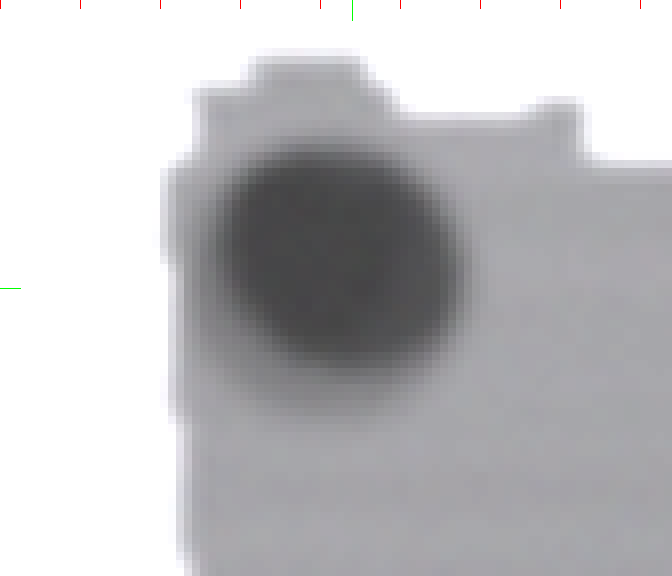

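```bash
python3 - <<'E'
from h import *
from workcell import bot
from scipy.spatial.transform import Rotation as R
A=np.array([[-0.001,-0.963,-0.27],[1,-.001,.001],[-.001,-.27,.963]])
d=bot.capture("wrist"); np.savez("w3.npz",**d); o=bot.observe(); print(o["tcp_pos"])
for n in("w2","w3"):
    d=dict(np.load(n+".npz")); C=-d["R"].T@d["t"]; T=d["R"].T@A.T  # tcp axes in world
    tcp=C-T@np.array([.0785,-.0006,-.1544]); print(n,tcp.round(4))
    W=cloud(d); q=(W-tcp)*1e3
    fing=np.all((q>[-15,-35,-20])&(q<[20,35,5]),-1); s=q[fing]; print("fingers x",np.percentile(s[:,0],[1,99]).round(1),"y",np.percentile(s[:,1],[1,99]).round(1))
    for lo,hi,nm in((10,24,"handle top"),(-38,-28,"collar"),(-70,-40,"shank")):
        m=np.all((q>[-12,-11 if lo>0 else -20,lo])&(q<[20,15 if lo>0 else 20,hi]),-1); s=q[m]; print(nm,len(s),"x",np.percentile(s[:,0],[1,99]).round(1),"y",np.percentile(s[:,1],[1,99]).round(1),"z",np.median(s[:,2]).round(1))
    b=W[boxm(W,(.4,.0,.055),(.62,.30,.076))]; print(rect(b))
E
```

```text
[0.50791392 0.16426182 0.23942339]
w2 [0.5075 0.1665 0.2404]
fingers x [ 2.8 10.7] y [-19.8  20.2]
handle top 1690 x [-7.3 10.6] y [-10.5  14.6] z 13.9
collar 636 x [ 3.3 15. ] y [-12.   12.8] z -30.3
shank 33 x [4.1 8.2] y [-4.2  4.4] z -60.7
(array([505.4, 166.7]), array([241.1,  90.6]), 86.8)
w3 [0.5077 0.1641 0.2394]
fingers x [ 2.9 10.8] y [-19.8  20.2]
handle top 1691 x [-7.5 10.6] y [-10.5  14.5] z 14.0
collar 634 x [ 3.4 15. ] y [-12.1  12.7] z -30.2
shank 31 x [4.5 8.3] y [-4.3  4.4] z -59.8
(array([505.5, 166.8]), array([240.8,  90.5]), 86.8)
```

Hole shift is about 6.5 mm and the present gap about 9 mm, so in line it will be roughly 15 mm, which needs the 12 mm spacer. I'll put the tip into the overlap of the two holes.

```bash
python3 -m creep '[[[0,0,0,0,2,0,255],[0,0,0,0,4,-1,255],[0,0,0,0.1,5.3,-3,255],[0,0,0,0.1,5.7,-5,255],[0,0,0,0.1,5.7,-6.5,255],[0,0,0,0.1,5.7,-7,255],[0,0,0,0.1,5.7,-7.4,255],[0,0,0,0.1,5.7,-8,255],[0,0,0,0.1,5.7,-8.7,255],[0,0,0,0.1,5.7,-9.4,255]]]' 60
python3 - <<'E'
from workcell import bot
from h import *
d=bot.capture("wrist"); cv2.imwrite("pics/w4.png",d["pixels"][:,:,::-1]); np.savez("w4.npz",**d)
o=bot.observe(); print(o["tcp_pos"],o["contact_force"],o["clock"])
E
```

```text
clock: 6.75
tcp_pos: [0.5092, 0.2224, 0.1456]
tcp_rot: [1.0, -0.027, 0.001, -0.0]
contact_force: [-0.5, 0.7, -0.9]
grip_width: 0.0172
[0.50809931 0.22209534 0.14401371] [-0.28519071 -0.17983749 -2.20332422] 6.8
```

View pics/w4.png

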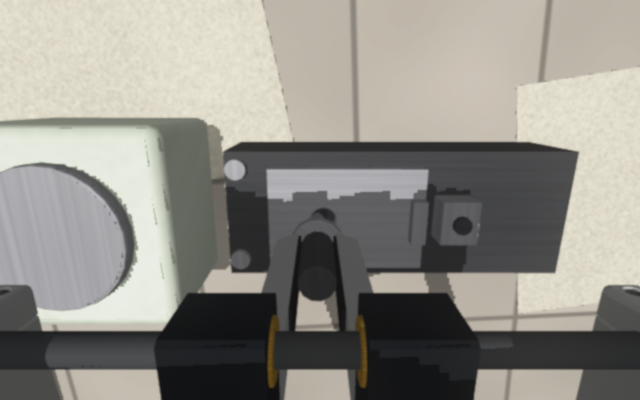

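```bash
python3 -m creep '[[[0,0,0,0,0.03,-0.3,255],[0,0,0,0,0.08,-0.6,255],[0,0,0,0,0.13,-0.9,255],[0,0,0,0,0.18,-1.2,255],[0,0,0,0,0.22,-1.5,255],[0,0,0,0,0.26,-1.8,255],[0,0,0,0,0.28,-2.1,255],[0,0,0,0,0.28,-2.3,255],[0,0,0,0,0.28,-2.5,255],[0,0,0,0,0.28,-2.5,255]]]' 60
```

```text
clock: 7.8
tcp_pos: [0.5088, 0.2253, 0.12]
tcp_rot: [1.0, -0.027, 0.0, -0.0]
contact_force: [2.0, -4.4, -1.5]
grip_width: 0.0171
```

```bash
python3 -m creep '[[[0,0,0,0,0,-0.2,255],[0,0,0,0,0,-0.4,255],[0,0,0,0,0,-0.6,255],[0,0,0,0,0,-0.8,255],[0,0,0,0,0,-0.9,255],[0,0,0,0,0,-1,255],[0,0,0,0,0,-1.1,255],[0,0,0,0,0,-1.15,255],[0,0,0,0,0,-1.2,255],[0,0,0,0,0,-1.2,255]]]' 60
python3 - <<'E'
from workcell import bot
from h import *
d=bot.capture("wrist"); cv2.imwrite("pics/w5.png",d["pixels"][:,:,::-1]); np.savez("w5.npz",**d)
o=bot.observe(); print(o["tcp_pos"],o["contact_force"],o["clock"])
E
```

```text
clock: 8.8
tcp_pos: [0.5089, 0.2249, 0.1085]
tcp_rot: [1.0, -0.027, 0.0, 0.0]
contact_force: [1.5, -4.3, 2.8]
grip_width: 0.0173
[0.50891747 0.2248962  0.10849239] [ 0.86224661 -6.0124047   1.7986202 ] 8.85
```

View pics/w5.png

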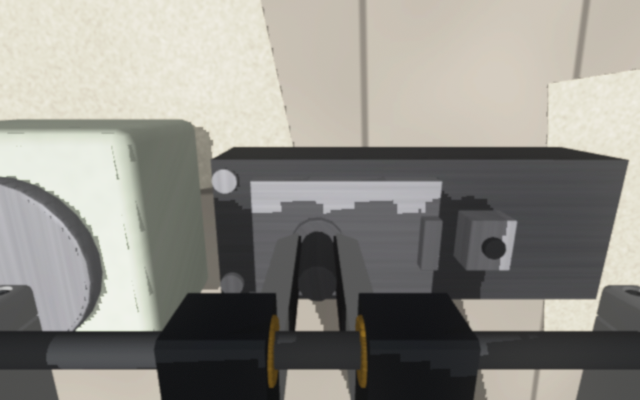

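The collar appears on the gate at (318,228) and the gap is open. I'll press a little more to confirm seating.

```bash
python3 -m creep '[[[0,0,0,0,0,-0.05,255],[0,0,0,0,0,-0.1,255],[0,0,0,0,0,-0.15,255],[0,0,0,0,0,-0.2,255],[0,0,0,0,0,-0.25,255],[0,0,0,0,0,-0.3,255],[0,0,0,0,0,-0.3,255],[0,0,0,0,0,-0.3,255],[0,0,0,0,0,-0.3,255],[0,0,0,0,0,-0.3,255]]]' 60
python3 - <<'E'
from workcell import bot
from h import *
d=bot.capture("wrist"); np.savez("w6.npz",**d); W=cloud(d)
o=bot.observe(); print(o["tcp_pos"],o["contact_force"],o["clock"])
P=W[boxm(W,(.48,.19,.065),(.56,.26,.085))]; print(np.histogram(P[:,2],bins=np.arange(.065,.086,.001)))
E
```

```text
clock: 9.85
tcp_pos: [0.5091, 0.2249, 0.1083]
tcp_rot: [1.0, -0.027, 0.0, 0.0]
contact_force: [-5.6, -7.5, 16.2]
grip_width: 0.0173
[0.50907523 0.2249288  0.10831371] [-4.26812357 -7.82402505 15.85924093] 9.9
(array([  80,   25,   36,   73,   37,  230, 2561, 4020,  778,   42,   30,
         33,  203,  257,   51,   18,   20,   22,   28,   38]), array([0.065, 0.066, 0.067, 0.068, 0.069, 0.07 , 0.071, 0.072, 0.073,
       0.074, 0.075, 0.076, 0.077, 0.078, 0.079, 0.08 , 0.081, 0.082,
       0.083, 0.084, 0.085]))
```

Seated: 16 N of resistance, with the collar top at 78 mm. I'll release, rise, and check.

```bash
python3 -m creep '[[[0,0,0,0,0,0.3,255],[0,0,0,0,0,0.3,110],[0,0,0,0,0,0.3,110],[0,0,0,0,0,0.3,110],[0,0,0,0,0,0.3,110],[0,0,0,0,0,1.5,110],[0,0,0,0,0,4,110],[0,0,0,0,0,7.5,110],[0,0,0,0.5,-1,11,110],[0,0,0,1,-4,13,110]]]' 60
python3 - <<'E'
from workcell import bot
from h import *
d=bot.capture("wrist"); cv2.imwrite("pics/w7.png",d["pixels"][:,:,::-1]); np.savez("w7.npz",**d); W=cloud(d)
o=bot.observe(); print(o["tcp_pos"],o["contact_force"],o["clock"],o["grip_width"])
b=W[boxm(W,(.4,.0,.055),(.62,.30,.076))]; c,s,a=rect(b); print(c,s,a)
th=np.radians(a); yh=np.array([np.cos(th),np.sin(th)]); xh=np.array([yh[1],-yh[0]]); og=c/1e3-.01*yh
q=(W[...,:2]-og)*1e3; X=q@xh; Y=q@yh; Z=W[...,2]*1e3
for xb in((-12,-8),(-4,4),(6,13)):
    m=(X>xb[0])&(X<xb[1])&(Y>-50)&(Y<30); s=m&(Z>76); y=np.sort(Y[s]); k=np.argmax(np.diff(y)); print("gap",y[k].round(1),y[k+1].round(1))
m=(Z>90)&(abs(X)<30)&(Y>40)&(Y<100); print("handle",X[m].min(),X[m].max(),Y[m].min(),Y[m].max(),Z[m].max())
m=(Z>76)&(Z<80)&(abs(X)<30)&(Y>40)&(Y<100); print("collar",np.median(Z[m]),X[m].max(),Y[m].min(),Y[m].max())
E
```

```text
clock: 10.9
tcp_pos: [0.5203, 0.1871, 0.24]
tcp_rot: [1.0, -0.025, 0.003, -0.001]
contact_force: [1.1, -0.9, -0.6]
grip_width: 0.0535
[0.52283999 0.18224398 0.24295215] [ 1.73720048 -1.79706814  1.59813085] 10.95 0.053233247897134905
[505.5 166.9] [240.7  90.6] 86.8
gap -14.9 0.9
gap -14.9 1.2
gap -14.9 0.4
handle -8.738300858420885 29.999056058020106 57.96084601127431 76.7859836167785 332.7695692429719
collar 78.19548675795774 14.590503841446967 53.764667910126676 82.63481022457682
```

View pics/w7.png

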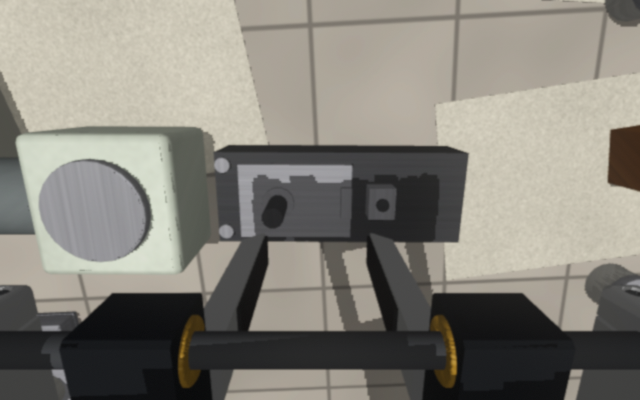

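The pin is home: collar at (272,200), upright, collar top 78.2 mm. The gap measures -14.9 to about +0.8, roughly 15.6 mm, so the 12 mm spacer is right. I'll travel to it.

```bash
python3 -m creep '[[[0,0,0,0.5,-3,0,110],[0,0,0,1.3,-8,0,110],[0,0,0,2.2,-13,0,110],[0,0,0,3.1,-18,0,110],[0,0,0,4,-23,0,110],[0,0,0,4.9,-28,0,110],[0,0,0,5.8,-33,0,110],[0,0,0,6.7,-38,0,110],[0,0,0,7.6,-43,-1,110],[0,0,0,8.3,-46.5,-2,110]]]'
python3 -m creep '[[[0,0,0,0.3,-2,0,110],[0,0,0,0.5,-2.7,0,110],[0,0,0,0.5,-2.7,0,110],[0,0,0,0.5,-2.7,0,110],[0,0,0,0.5,-2.7,0,110],[0,0,0,0.5,-2.7,0,110],[0,0,0,0.5,-2.7,0,110],[0,0,0,0.5,-2.7,0,110],[0,0,0,0.5,-2.7,0,110],[0,0,0,0.5,-2.7,0,110]]]'
python3 - <<'E'
from workcell import bot
from h import *
d=bot.capture("wrist"); cv2.imwrite("pics/w8.png",d["pixels"][:,:,::-1]); np.savez("w8.npz",**d); W=cloud(d)
o=bot.observe(); print(o["tcp_pos"],o["tcp_rot"],o["contact_force"],o["clock"],o["grip_width"])
for n,lo,hi in [("s1",(.55,-.37,.056),(.66,-.26,.064)),("s2",(.47,-.36,.056),(.55,-.28,.064))]:
    P=W[boxm(W,lo,hi)]
    if len(P)>5: print(n,len(P),*rect(P))
E
```

```text
clock: 11.95
tcp_pos: [0.6024, -0.2826, 0.2168]
tcp_rot: [1.0, -0.028, 0.001, 0.001]
contact_force: [1.3, 0.6, -0.3]
grip_width: 0.0534
clock: 12.95
tcp_pos: [0.6067, -0.3067, 0.2154]
tcp_rot: [1.0, -0.027, -0.0, -0.0]
contact_force: [-0.1, 0.4, 0.6]
grip_width: 0.0535
[ 0.60667566 -0.30672144  0.21542706] [ 9.99636896e-01 -2.69457829e-02 -9.62970290e-06 -3.16593641e-05] [0.34449263 0.39167151 0.12681739] 13.0 0.053407076650018454
s1 567 [ 605.3 -308.3] [11.  39.7] 86.7
s2 891 [ 514.3 -324. ] [40.8 22.1] 17.8
```

View pics/w8.png

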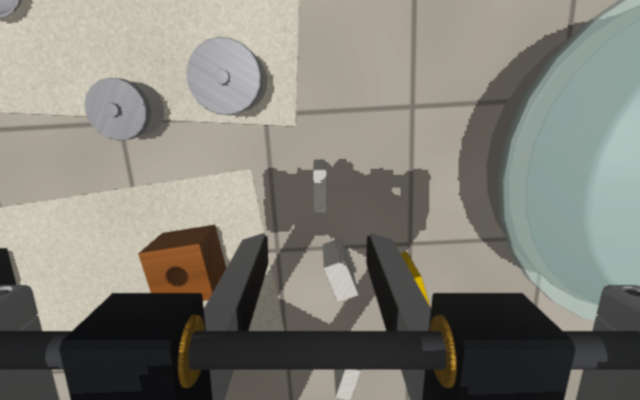

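```bash
python3 - <<'E'
from h import *
for n in("w8","top0"):
    W=cloud(dict(np.load(n+".npz")))
    for zl in(.02,.06,.1,.12,.15,.2):
        m=boxm(W,(.55,-.75,zl),(.66,-.37,zl+.05)); P=W[m]
        if len(P): print(n,zl,len(P),"max y",P[:,1].max().round(3), "at x",P[P[:,1].argmax(),0].round(3))
E
```

```text
w8 0.02 750 max y -0.457 at x 0.617
w8 0.06 1453 max y -0.444 at x 0.62
w8 0.1 13520 max y -0.444 at x 0.62
w8 0.12 15195 max y -0.462 at x 0.618
w8 0.15 7029 max y -0.478 at x 0.619
top0 0.02 53 max y -0.457 at x 0.616
top0 0.06 110 max y -0.443 at x 0.624
top0 0.1 867 max y -0.443 at x 0.624
top0 0.12 1937 max y -0.458 at x 0.618
top0 0.15 2087 max y -0.478 at x 0.618
top0 0.2 142 max y -0.559 at x 0.623
```

The 12 mm spacer is at (320,188), and the dome is 5 cm clear of the gripper body. I'll grasp it.

```bash
python3 -m creep '[[[0,0,0,-0.15,-0.15,-4,110],[0,0,0,-0.15,-0.15,-8,110],[0,0,0,-0.15,-0.15,-12,110],[0,0,0,-0.15,-0.15,-14.5,110],[0,0,0,-0.15,-0.15,-15.8,110],[0,0,0,-0.15,-0.15,-15.8,110],[0,0,0,-0.15,-0.15,-15.8,255],[0,0,0,-0.15,-0.15,-15.8,255],[0,0,0,-0.15,-0.15,-15.8,255],[0,0,0,-0.15,-0.15,-15.8,255]]]' 30
python3 -m creep '[[[0,0,0,0,0,0,255],[0,0,0,0,0,0,255],[0,0,0,0,0,0,255],[0,0,0,0,0,0,255],[0,0,0,0,0,0.5,255],[0,0,0,0,0,2,255],[0,0,0,0,0,5,255],[0,0,0,0,0,9,255],[0,0,0,0,0,13,255],[0,0,0,0,0,15.8,255]]]' 30
```

```text
clock: 14.0
tcp_pos: [0.606, -0.3088, 0.059]
tcp_rot: [1.0, -0.027, 0.001, 0.001]
contact_force: [0.5, 0.0, 0.8]
grip_width: 0.0251
clock: 15.0
tcp_pos: [0.6062, -0.3089, 0.2202]
tcp_rot: [1.0, -0.027, 0.002, 0.001]
contact_force: [0.5, -0.9, -1.4]
grip_width: 0.0117
```

```bash
python3 -m creep '[[[0,0,0,-0.8,4,0,255],[0,0,0,-1.9,9,0,255],[0,0,0,-3,13.8,0,255],[0,0,0,-4,18.6,0,255],[0,0,0,-5.1,23.4,0,255],[0,0,0,-6.1,28.2,0,255],[0,0,0,-7.2,33,0,255],[0,0,0,-8.3,37.8,0,255],[0,0,0,-9.3,42.5,0,255],[0,0,0,-10.1,45,0,255]]]' 30
python3 -m creep '[[[0,0,0,0,0.5,0,255],[0,0,0,0,0.8,0,255],[0,0,0,0,0.8,0,255],[0,0,0,0,0.8,0,255],[0,0,0,0,0.8,0,255],[0,0,0,0,0.8,0,255],[0,0,0,0,0.8,0,255],[0,0,0,0,0.8,0,255],[0,0,0,0,0.8,0,255],[0,0,0,0,0.8,0,255]]]' 30
cat > m.py <<'E'
import sys
from workcell import bot
from h import *
n=sys.argv[1]
d=bot.capture("wrist"); cv2.imwrite(f"pics/{n}.png",d["pixels"][:,:,::-1]); np.savez(n+".npz",**d); W=cloud(d)
o=bot.observe(); t=o["tcp_pos"]; print(t,o["tcp_rot"],o["contact_force"],o["clock"],o["grip_width"])
b=W[boxm(W,(.4,.0,.055),(.62,.30,.076))]; c,s,a=rect(b); print(c,s,a)
th=np.radians(86.8); yh=np.array([np.cos(th),np.sin(th)]); xh=np.array([yh[1],-yh[0]]); og=np.array([.50494,.15692])
q=(W[...,:2]-og)*1e3; X=q@xh; Y=q@yh; Z=W[...,2]*1e3
e=((t[:2]-og)*1e3); print("tcp mill",(e@xh).round(2),(e@yh).round(2))
xt,yt=e@xh,e@yh
zt=t[2]*1e3
for lo,hi in((-56,-50),(-50,-44),(-44,-38),(-38,-32),(-32,-27),(-24,-14)):
    m=(Z-zt>lo)&(Z-zt<hi)&(abs(X-xt)<32)&(abs(Y-yt)<25)
    if m.sum()>5: print("held",lo,m.sum(),"x",np.percentile(X[m],[1,50,99]).round(1),"y",np.percentile(Y[m],[1,50,99]).round(1))
m=(Z>77)&(Z<82)&(abs(X)<14)&(Y>-45)&(Y<20); y=np.sort(Y[m])
if len(y)>5: k=np.argmax(np.diff(y)); print("gap",y[k].round(1),y[k+1].round(1),"lug/stop x",X[m].min().round(1),X[m].max().round(1))
E
python3 m.py w9
```

```text
clock: 16.0
tcp_pos: [0.5032, 0.1451, 0.2167]
tcp_rot: [1.0, -0.025, 0.001, -0.001]
contact_force: [0.2, 0.1, -0.9]
grip_width: 0.0114
clock: 17.0
tcp_pos: [0.5042, 0.1498, 0.2154]
tcp_rot: [1.0, -0.027, -0.0, 0.0]
contact_force: [0.1, 0.1, -0.1]
grip_width: 0.0119
[0.50418158 0.14979159 0.21544448] [ 9.99638290e-01 -2.68940425e-02 -1.35961058e-05  9.39171927e-07] [ 1.32597174  0.61759787 -1.0443221 ] 17.05 0.01193010711074379
[505.6 166.8] [240.8  90.4] 86.9
tcp mill -0.36 -7.16
held -56 51 x [18.6 19.3 19.8] y [-12.3  -6.2  -0.7]
held -50 56 x [18.9 19.4 19.7] y [-12.1  -6.8  -0.9]
held -44 57 x [18.4 19.4 19.9] y [-12.2  -6.8  -0.8]
held -38 69 x [18.4 19.4 19.7] y [-12.4  -6.8  -0.6]
held -32 57 x [18.8 19.5 19.9] y [-12.2  -6.2  -0.8]
held -24 365 x [ 7.   9.  19.9] y [-23.1  -6.7  10.1]
gap -15.3 0.5 lug/stop x -14.0 14.0
```

View pics/w9.png

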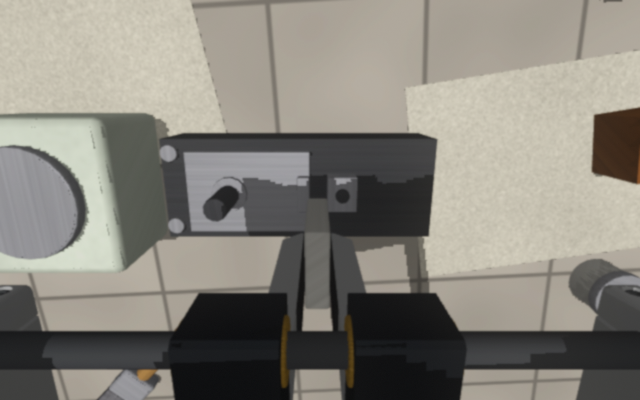

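```bash
python3 -m creep '[[[0,0,0,0.05,-0.08,-1,255],[0,0,0,0.05,-0.08,-2.5,255],[0,0,0,0.05,-0.08,-4,255],[0,0,0,0.05,-0.08,-5.5,255],[0,0,0,0.05,-0.08,-6.2,255],[0,0,0,0.05,-0.08,-6.6,255],[0,0,0,0.05,-0.08,-6.6,255],[0,0,0,0.05,-0.08,-6.6,255],[0,0,0,0.05,-0.08,-6.6,255],[0,0,0,0.05,-0.08,-6.6,255]]]' 30
python3 m.py w10
```

```text
clock: 18.05
tcp_pos: [0.5052, 0.149, 0.1502]
tcp_rot: [1.0, -0.027, 0.001, -0.0]
contact_force: [-0.2, 0.3, -0.3]
grip_width: 0.0118
[0.50512017 0.14902971 0.15004765] [ 9.99638642e-01 -2.68740633e-02  6.03933938e-04 -7.48644146e-05] [-0.32134909 -0.03456329 -1.07466359] 18.1 0.011577082408409337
[505.4 167. ] [241.5  91.1] 86.8
tcp mill 0.62 -7.87
held -56 50 x [19.8 20.5 21. ] y [-12.9  -7.2  -1.4]
held -50 54 x [20.  20.5 20.9] y [-12.8  -7.4  -1.5]
held -44 64 x [19.3 20.5 21. ] y [-12.8  -7.2  -1.5]
held -38 68 x [19.5 20.5 20.9] y [-13.   -7.1  -1.3]
held -32 60 x [20.1 20.6 20.9] y [-12.8  -6.6  -1.5]
held -24 361 x [ 8.1 10.1 21.1] y [-24.   -7.4   9.2]
gap -15.4 0.4 lug/stop x -14.0 14.0
```

View pics/w10.png

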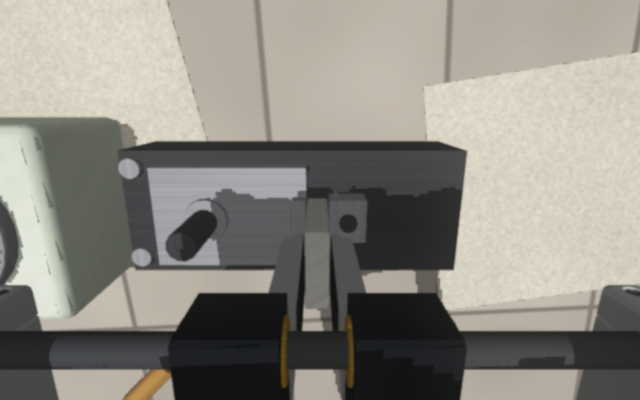

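The block at (317,225) sits within 0.4 mm of the gap's centre. I'll lower it.

```bash
python3 -m creep '[[[0,0,0,-0.05,-0.03,-0.4,255],[0,0,0,-0.05,-0.03,-0.8,255],[0,0,0,-0.05,-0.03,-1.2,255],[0,0,0,-0.05,-0.03,-1.6,255],[0,0,0,-0.05,-0.03,-2,255],[0,0,0,-0.05,-0.03,-2.4,255],[0,0,0,-0.05,-0.03,-2.7,255],[0,0,0,-0.05,-0.03,-2.9,255],[0,0,0,-0.05,-0.03,-3,255],[0,0,0,-0.05,-0.03,-3,255]]]' 30
python3 m.py w11
```

```text
clock: 19.1
tcp_pos: [0.5042, 0.1487, 0.1193]
tcp_rot: [1.0, -0.027, -0.0, 0.0]
contact_force: [0.7, 0.8, -1.0]
grip_width: 0.0117
[0.50427913 0.1487125  0.11950094] [ 9.99638285e-01 -2.68941125e-02  6.37196732e-05 -3.21533591e-05] [ 0.56409617  0.5367676  -0.88044246] 19.15 0.011680867681054308
[505.6 167.1] [241.7  90.8] 86.8
tcp mill -0.2 -8.23
held -56 151 x [14.8 15.5 31. ] y [-32.8 -17.1   0.4]
held -50 1325 x [-10.1  18.6  31.6] y [-30.4   9.8  16.6]
held -44 1191 x [-11.6  10.1  19.6] y [-33.  -18.3  10. ]
held -38 308 x [-4.6  4.1 19.7] y [-32.9 -27.7   5.8]
held -32 64 x [18.9 19.5 19.9] y [-13.3  -7.9  -1.9]
held -24 364 x [ 7.2  9.  19.9] y [-24.1  -7.3   9. ]
gap -15.3 0.7 lug/stop x -14.0 14.0
```

View pics/w11.png

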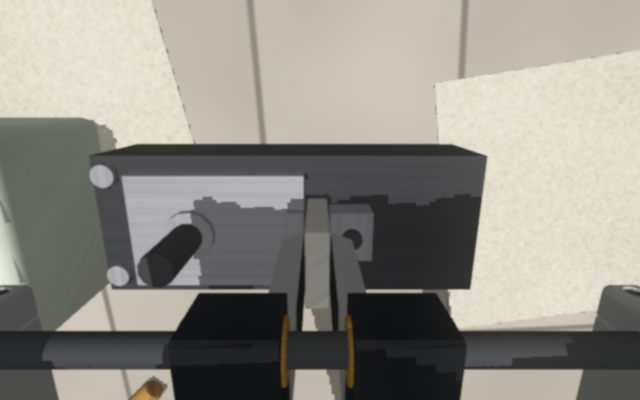

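```bash
python3 -m creep '[[[0,0,0,0.03,0.02,-0.05,255],[0,0,0,0.03,0.02,-0.1,255],[0,0,0,0.03,0.02,-0.15,255],[0,0,0,0.03,0.02,-0.2,255],[0,0,0,0.03,0.02,-0.25,255],[0,0,0,0.03,0.02,-0.3,255],[0,0,0,0.03,0.02,-0.35,255],[0,0,0,0.03,0.02,-0.4,255],[0,0,0,0.03,0.02,-0.4,255],[0,0,0,0.03,0.02,-0.4,255]]]' 30
python3 m.py w12 | tail -4
```

```text
clock: 20.15
tcp_pos: [0.5047, 0.1489, 0.1178]
tcp_rot: [1.0, -0.027, 0.0, 0.0]
contact_force: [-5.8, -0.8, 12.6]
grip_width: 0.0118
held -38 944 x [-11.3   8.3  20.1] y [-32.8 -22.4  10. ]
held -32 80 x [-1.9 19.8 20.3] y [-32.3 -10.3  -2. ]
held -24 357 x [ 7.7  9.6 20.4] y [-23.9  -7.6   9.3]
gap -15.0 0.4 lug/stop x -13.9 14.0
```

```bash
python3 -m creep '[[[0,0,0,0,0,0.15,255],[0,0,0,0,0,0.25,255],[0,0,0,0,0,0.25,150],[0,0,0,0,0,0.25,150],[0,0,0,0,0,0.25,150],[0,0,0,0,0,0.25,150],[0,0,0,0,0,1.2,150],[0,0,0,0,0,4,150],[0,0,0,0,0,8,150],[0,0,0,0,0,11,150]]]' 30
python3 -m creep '[[[0,0,0,0,-2,0,150],[0,0,0,0,-5,0,150],[0,0,0,0,-6,0,150],[0,0,0,0,-6,0,150],[0,0,0,0,-6,0,150],[0,0,0,0,-6,0,150],[0,0,0,0,-6,0,150],[0,0,0,0,-6,0,150],[0,0,0,0,-6,0,150],[0,0,0,0,-6,0,150]]]' 30
python3 - <<'E'
from workcell import bot
from h import *
d=bot.capture("wrist"); cv2.imwrite("pics/w13.png",d["pixels"][:,:,::-1]); W=cloud(d)
c,s,a=rect(W[boxm(W,(.4,.0,.055),(.62,.30,.076))]); print(c,s,a)
th=np.radians(a); yh=np.array([np.cos(th),np.sin(th)]); xh=np.array([yh[1],-yh[0]]); og=c/1e3-.01*yh
q=(W[...,:2]-og)*1e3; X=q@xh; Y=q@yh; Z=W[...,2]*1e3
m=(Z>110)&(Z<128)&(abs(X)<40)&(Y>-40)&(Y<40); print("top z",np.median(Z[m]),rect(np.c_[X[m],Y[m]]/1e3))
for lo in range(84,116,6):
    m=(Z>lo)&(Z<lo+6)&(abs(X)<40)&(Y>-40)&(Y<40); print(lo,m.sum(),X[m].max().round(1),np.percentile(Y[m],[1,99]).round(1))
m=(Z>77)&(Z<82)&(abs(X)<14)&(Y>-45)&(Y<20); y=np.sort(Y[m]); k=np.argmax(np.diff(y)); print("gap",y[k],y[k+1])
m=(Z>76)&(Z<80)&(abs(X)<30)&(Y>40)&(Y<100); print("collar",np.median(Z[m]),Y[m].min(),Y[m].max())
m=(Z>118)&(Z<126)&(abs(X)<30)&(Y>45)&(Y<100); print("handle top",np.median(Z[m]),rect(np.c_[X[m],Y[m]]/1e3))
s=bot.capture("scene"); cv2.imwrite("pics/s13.png",cv2.resize(s["pixels"][80:320,180:440],None,fx=3,fy=2.4*1.25 if 0 else 2.4)[:,:,::-1])
t=bot.capture("top"); cv2.imwrite("pics/t13.png",t["pixels"][:,:,::-1])
o=bot.observe(); print(o["tcp_pos"],o["contact_force"],o["clock"])
E
```

```text
clock: 21.2
tcp_pos: [0.5051, 0.149, 0.2283]
tcp_rot: [1.0, -0.027, 0.001, -0.0]
contact_force: [-0.2, 0.4, -0.4]
grip_width: 0.0388
clock: 22.2
tcp_pos: [0.5045, 0.0891, 0.2254]
tcp_rot: [1.0, -0.027, -0.0, -0.0]
contact_force: [-0.1, 0.0, -0.6]
grip_width: 0.0386
[505.5 167.1] [240.6  90.7] 86.8
top z 119.89785805159057 (array([ 0.2, -7.5]), array([40.2, 12.6]), 0.1)
84 215 20.1 [-33.3  -4.4]
90 76 20.1 [-13.8  -2.6]
96 86 20.1 [-13.8  -3.3]
102 91 20.1 [-13.8  -2.9]
108 104 20.3 [-13.8  -3.6]
114 441 20.2 [-13.8  -1.7]
gap -13.35500517991007 4.868139888106679
collar 77.94953241531815 53.02756025717396 81.51608936586206
handle top 121.8410299072339 (array([ 0.2, 67.7]), array([17. , 17.9]), 55.2)
[0.50453409 0.08891422 0.22546937] [-0.17283323 -0.79665868 -0.18735478] 22.35
```

View pics/w13.png

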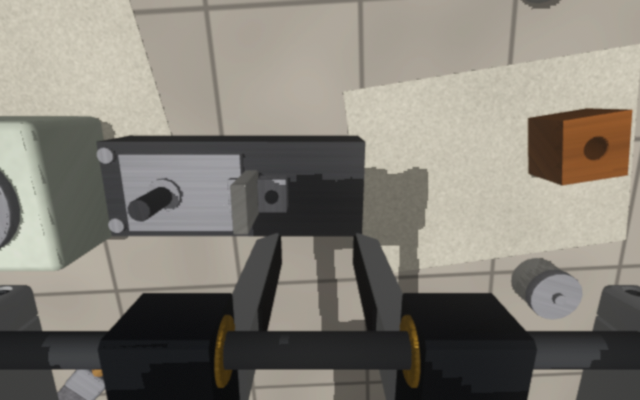

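View pics/s13.png

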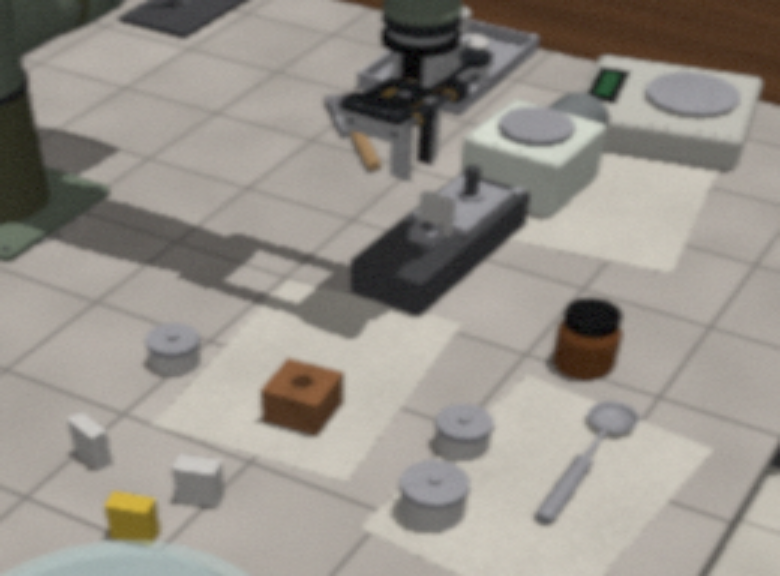

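The spacer stands upright at (245,200) with its top at 119.9 mm, centred at (0.2,-7.5) mm in the mill frame. The pin is home, with its collar top at 78.0 mm. The gripper is clear, so I'm handing in.

```bash
python3 -c "
from workcell import bot
print(bot.job_done())"
```

```text
the job is handed in; nothing more can be done
None
```

The job is done and handed in at 22.4 s of the 56 s allowed; no verdict was reported.

- **Pin:** I drove the taper pin down through the gate into the bed. It resisted a 16 N push. After release its collar top stood at 78.0 mm (gate top 72 mm plus the 6 mm collar), with the pin upright and in line with the bed's hole.
- **Gap and spacer:** the gap measured about 15.6 mm with the pin in, so I used the 12 mm spacer.
- **Spacer placement:** it stands upright with its top at 119.9 mm, so it is fully down on the bed. It is centred to within about 0.3 mm across the bed and 0.4 mm along it.
- **Bystanders:** the gripper is clear of everything. The tins, jar and spoon look unmoved in the last scene picture, and the brush, partly hidden by the gripper there, was never near the arm's work.

One reading disagreed. The last automatic gap check gave 18.2 mm, but the spacer hides the gate's upturned end in that view. The earlier unobstructed readings of 15.4 to 16.0 mm stand.

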